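Unscrew the jar lid and set it in the tray

TASK

Open the low white jar that sits in the round wooden holder: unscrew its steel lid anticlockwise, letting go and taking a new grip as often as needed, until it lifts off freely. Then set the lid down (do not drop it) right way up and flat on the bottom of the empty baking tray, and leave the tall slim spice jar standing where it is.

Things in the scene. Friction and masses are not known exactly. Their poses are not given: they have to be found in the camera images.
- lid: round knurled steel screw lid of the low jar, 62 mm wide, 18 mm high; origin at the centre of its lower edge, z up. From tight (0 to 0.1 rad looser at the start) it turns anticlockwise seen from above (+z): free to lift off from 1.85 rad to a stop at 2.6, so 2.2 is right (two twists). Rises 1 mm; a little stiff (under 0.5 N m): grip 20 to 40 N, fingertips at most 20 mm below its top.
- jar: low white stoneware jar, 76 mm across, fast in a round wooden holder (110 mm across, 22 mm high) fixed to the worktop: it neither moves nor turns. Origin at the centre of the holder's underside, z up. Shoulder at 78 mm, rim at 100 mm height, neck 53 mm over the thread. With the lid tight, the lid's origin is 86.5 mm above the jar's and their x axes agree.
- vat: empty white baking tray, 274 x 200 mm, 36 mm high, loose; origin at the centre of its underside, x along its length. Its flat bottom, about 3 mm thick, is about 224 x 170 mm inside the rim.
- spice_jar: bystander: tall slim jar with a black cap, 45 mm across, 105 mm high, loose; origin at the centre of its underside.
Not all that is in view belongs to the job. There is more than one size of the lid; the one meant has the size given above.

How it is judged:
By the outcome, as a careful person would: the job done as asked, in the order asked, and still so for the second after the job is handed in, with the robot touching nothing.
It also fails if it takes over 51 s, if anything falls off the work surface, if the arm or the gripper's body presses on something with over 40 N, if the wrist force passes 120 N, or if a joint passes its speed limit or range.

ROBOT

A 7-joint arm with a two-finger parallel gripper is mounted at the origin on a cart in front of the work surface, level with it; the furniture and walls round the work are solid. World frame = base frame: x ahead of the robot, y to its left, z up, the work surface at z = 0. Lengths are in m, angles in rad, forces in N, time in s.
With the tool pointing down it reaches from about 0.4 to 0.85 m from the base axis. Payload 4.5 kg.
Tool frame: the origin (TCP) lies at the very end of the fingers, on their centre line; the grasp point (between the pads) lies 19 mm behind it (r.grip_point_offset is the distance from the TCP to the grasp point, in m); z points along the fingers, y is the line along which they close (so a half turn about z gives the same grasp; the last joint's range is limited). The gripper opens to 88 mm and grips with 3 to 60 N. Pads are 18 mm wide; open, the fingers measure 123 mm over their backs; the gripper's body (75 mm by 187 mm) begins 45 mm behind the grasp point.
Start: joints at [1.352, 0.689, -0.195, 1.565, 0.157, 0.902, -0.215], TCP at [0.156, -0.605, 0.239] pointing down, gripper open.
Joint ranges: [-3.01, 3.01], [-0.46, 2.08], [-1.47, 1.51], [0.13, 2.56], [-1, 4.14], [0.04, 2.09], [-2.66, 2.66]. Speed limits (rad/s): [2.57, 2.57, 3.14, 3.14, 3.14, 3.14, 3.14].

INTERFACE

Orientations are given as a unit quaternion [x, y, z, w].
In Python, from plant import r gives the robot as it stands.
- The arm moves only by the tool carry_out, never from a script. Its argument "rows" is a list of rows, each a list of 3 entries, a list of its own where there are three numbers: the shift along the tool's x, y, z in cm, then the turn, a rotation vector about the tool's x, y, z in degrees, then the closure, from 0 (fully open) to 1 (shut). A call has 1 to 12 rows; each row is the pose to reach, as a shift and turn from the pose commanded when the call began, along the tool's axes at that moment; what a row does not reach only later rows make up. A row lasts 1/10 s, in which the tool goes at most 50 mm and 8.59 degrees, less where a joint would pass 70% of its speed; a pose out of reach is approached as far as the arm can. A call with a gripper value outside its range is refused whole. The fingers move at their own pace and stop on an object; "newtons" is the grip in N (left out, the last holds). Time passes only in rows, so rows that repeat a pose let the fingers close. It gives the time, the measured TCP pose, the force, the opening and the grip force at its end, in the units of the state.
- r.get_state(): the state, without advancing time (a new reading comes with each control period).
- r.snapshot(name): name is "scene" or "top"; returns a dict with "image" (480x640x3 uint8, red, green, blue), "fx", "fy", "cx", "cy" (pixels), "dist_coeffs" ([k1, k2, p1, p2, k3] as OpenCV has them; the pictures are not rectified), "pose" (4x4, takes a point from camera to world coordinates). Camera axes: x right, y up, looking along -z (the intrinsics and any distortion apply to the point x, -y, -z); pixel columns grow to the right and rows downward; lengths in m; the calibration is good to about 2 mm. A picture is of the moment at which its call begins. There is no depth.
- r.finish_job(): hands the job in; it is judged then, once.
The state is a dict: "clock": time; "q": joint angles; "qd": joint speeds; "joint_torque": joint torques, N m; "tool_pos": TCP position; "eef_rot": TCP orientation; "contact_force": force on the tool from outside, world axes, zero at the start; "moment": the same for the moment, N m; "opening": opening from 0.0 (shut) to 1.0 (fully open); "finger_force": force on a finger pad.
Only numpy, scipy, OpenCV 4.12 (cv2) and the standard library are available. Lean on these libraries where they do the work, as an engineer would, in place of code of your own. Each camera call takes 0.05 s, during which the arm holds its last target. There are 200 camera calls.

## Working session

There is one attempt and no reset: what is moved stays moved. The work goes in short steps, Python scripts to look and compute and a tool call to move; the robot and the scene stay as the last step left them, time stands still between calls to the robot, and variables do not carry over. Pictures are saved under pics/ and viewed, at most 10 in all, crops included, and the job is handed in when it is done.

Besides the shell and the picture viewer there is one more tool, called after "Emit:" by a JSON object that holds its "name" and its "arguments", one argument or row to a line. carry_out: Moves the arm, as the interface text tells. Its arguments: {"type":"object","properties":{"rows":{"type":"array"},"newtons":{"type":"number"}},"required":["rows"]}

```bash
mkdir -p pics; cat > h.py <<'E'
import numpy as np,cv2,pickle
from plant import r
def snap(n,f):
    s=r.snapshot(n); cv2.imwrite('pics/'+f+'.png',s['image'][:,:,::-1]); pickle.dump(s,open(f+'.pkl','wb')); return s
def load(f): return pickle.load(open(f+'.pkl','rb'))
def ray(s,u,v):
    K=np.array([[s['fx'],0,s['cx']],[0,s['fy'],s['cy']],[0,0,1.]])
    p=cv2.undistortPoints(np.array([[[u,v]]],float),K,np.array(s['dist_coeffs'],float))[0,0]
    T=np.array(s['pose']); d=T[:3,:3]@np.array([p[0],-p[1],-1]); return T[:3,3],d/np.linalg.norm(d)
def at(s,u,v,z):
    o,d=ray(s,u,v); return o+d*(z-o[2])/d[2]
def tri(*a):
    A=0;b=0
    for s,u,v in a:
        o,d=ray(s,u,v);P=np.eye(3)-np.outer(d,d);A=A+P;b=b+P@o
    return np.linalg.solve(A,b)
def proj(s,P):
    T=np.array(s['pose']);p=T[:3,:3].T@(np.array(P)-T[:3,3]);p=np.array([p[0],-p[1],-p[2]])
    K=np.array([[s['fx'],0,s['cx']],[0,s['fy'],s['cy']],[0,0,1.]])
    return cv2.projectPoints(p[None],np.zeros(3),np.zeros(3),K,np.array(s['dist_coeffs'],float))[0].ravel()
E
python3 - <<'E'
from h import *
for n in('scene','top'):
    s=snap(n,n+'0');print(n,np.round(s['pose'],3).tolist(),s['fx'],s['dist_coeffs'])
print(r.get_state(), r.grip_point_offset)
E
```

```text
scene [[-0.675, 0.556, -0.486, -0.064], [-0.738, -0.514, 0.438, 0.381], [-0.006, 0.654, 0.757, 1.01], [0.0, 0.0, 0.0, 1.0]] 541.3788322888281 [0.01398888 0.         0.         0.         0.        ]
top [[0.079, 0.976, -0.204, 0.33], [-0.997, 0.077, -0.017, -0.142], [-0.001, 0.205, 0.979, 0.957], [0.0, 0.0, 0.0, 1.0]] 482.83288072664953 [-0.01184469  0.          0.          0.          0.        ]
{'clock': 0.1, 'q': array([ 1.35180311,  0.68986463, -0.19453044,  1.56621151,  0.15730107,
        0.90249814, -0.21510244]), 'qd': array([-0.00077069, -0.0023353 , -0.00012967, -0.00109404, -0.00055742,
       -0.00092867, -0.00069316]), 'joint_torque': array([-2.69885932e-03, -5.28497100e+01, -1.27142541e+00, -1.53836721e+01,
       -5.25998371e-02,  1.99166308e-03,  5.86831447e-05]), 'tool_pos': array([ 0.15614435, -0.60461275,  0.23802024]), 'eef_rot': array([ 9.92017283e-01,  1.26099480e-01, -1.55975432e-04, -7.79775832e-04]), 'contact_force': array([-0.27780515, -0.73856867,  0.41492515]), 'moment': array([-0.03357788,  0.00759332, -0.02980888]), 'finger_force': 0.0, 'opening': 0.9990002965565694} 0.0187
```

View pics/scene0.png

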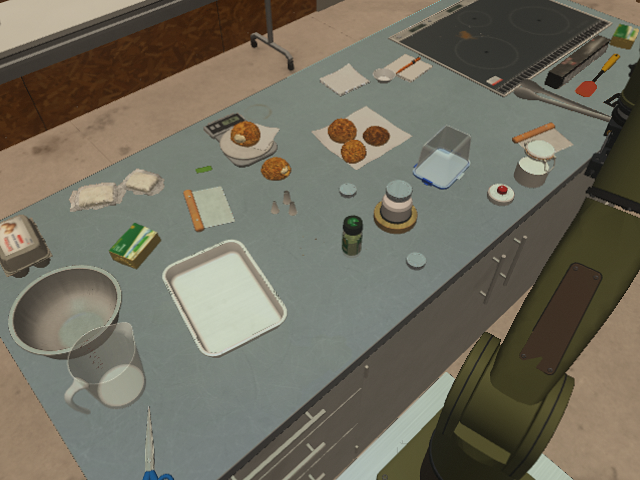

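View pics/top0.png

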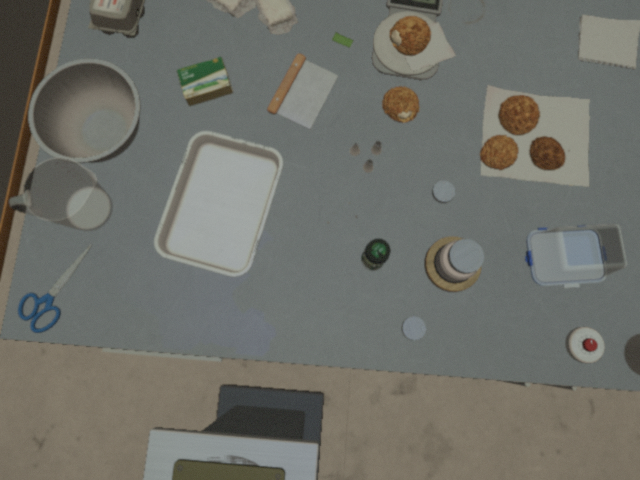

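The scene view shows the jar's lid at about (399,187), the spice jar at (352,235) and the tray at (223,295). In the top view they are at (466,257), (377,250) and (219,203). Next I'll enlarge the jar in both views.

```bash
python3 - <<'E'
from h import *
a=cv2.imread('pics/scene0.png')[160:260,330:430];b=cv2.imread('pics/top0.png')[205:305,355:495]
f=lambda x:cv2.resize(x,None,fx=5,fy=5,interpolation=cv2.INTER_CUBIC)
a=cv2.resize(a,None,fx=3,fy=3,interpolation=3);b=cv2.resize(b,None,fx=3,fy=3,interpolation=3)
cv2.imwrite('pics/c1.png',np.hstack([a,b]))
E
```

```text
(no output)
```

View pics/c1.png

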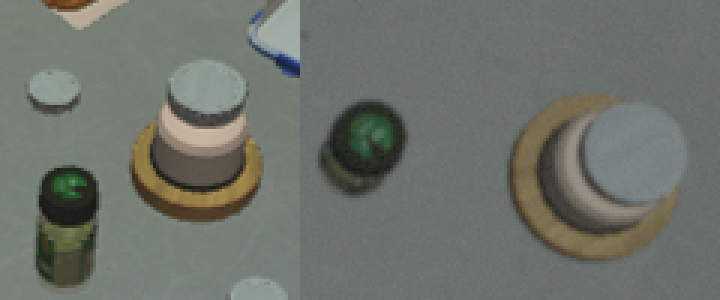

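Crop reading: the lid's top face is centred at scene (399.1,189) and top (466.7,255.8). The spice cap's top is at scene (353,221) and top (379,250).

```bash
python3 - <<'E'
from h import *
S=load('scene0');T=load('top0')
L=tri((S,399.1,189),(T,466.7,255.8));print('lidtop',L)
print('wid top',np.linalg.norm(at(T,355+283/3,256,L[2])-at(T,355+387/3,256,L[2])))
print('holder',at(T,355+296/3,205+178/3,.022))
print('spice',tri((S,353,221),(T,379,250)), at(T,414,328,.018),at(T,444,191,.018))
# tray outer rim corners in top (approx edge midpoints)
im=T['image'].astype(int);m=(im.min(2)>165).astype(np.uint8);m[:, :140]=0;m[:,300:]=0;m[:120]=0;m[290:]=0
m=cv2.morphologyEx(m,cv2.MORPH_CLOSE,np.ones((9,9)))
c=max(cv2.findContours(m,0,2)[0],key=cv2.contourArea)
w=np.array([at(T,*p[0],.036)[:2] for p in c],np.float32);print('tray',cv2.minAreaRect(w))
s=r.get_state()
from scipy.spatial.transform import Rotation as R
print(R.from_quat(s['eef_rot']).as_matrix().round(3))
E
```

```text
lidtop [ 0.50670053 -0.39930011  0.10077478]
wid top 0.06257665398256253
holder [ 0.50308367 -0.39837655  0.022     ]
spice [ 0.50437852 -0.2404394   0.10517722] [ 0.37419616 -0.32619276  0.018     ] [ 0.65339152 -0.37683135  0.018     ]Traceback (most recent call last):
  File "<stdin>", line 10, in <module>
ValueError: max() iterable argument is empty
```

Emit:
{"name": "carry_out", "arguments": {
  "rows": [
    [[5,-1.4,0],[0,0,0],0],
    [[10,-2.8,0],[0,0,0],0],
    [[15,-4.3,0],[0,0,0],0],
    [[20,-5.7,0],[0,0,0],0],
    [[25,-7.2,1],[0,0,0],0],
    [[30,-8.6,2],[0,0,0],0],
    [[35,-10,4],[0,0,0],0],
    [[38.9,-11.2,6],[0,0,0],0],
    [[38.9,-11.2,8],[0,0,0],0],
    [[38.9,-11.2,8.8],[0,0,0],0],
    [[38.9,-11.2,8.8],[0,0,0],0]
  ],
  "newtons": 30
}}

```text
clock: 1.2
tool_pos: [0.5028, -0.3996, 0.1492]
eef_rot: [0.992, 0.126, -0.002, -0.001]
contact_force: [-1.6, -1.6, 0.6]
opening: 0.997
finger_force: 0.0
```

```bash
python3 - <<'E'
from h import *
T=load('top0');im=T['image']
print(im[203,219],im[203,100:300:10].tolist())
s=r.get_state();print(s['q'].round(3),s['tool_pos'],s['eef_rot'])
# tray rim corners from hand-read outer edge midpoints: left, right, top, bottom (top view)
for p in [(178,200),(265,205),(240,136),(200,268)]: print(at(T,*p,.036).round(3))
print(at(T,219,203,.003))
E
```

```text
[161 165 163] [[126, 129, 121], [102, 101, 98], [101, 109, 106], [109, 115, 112], [106, 112, 109], [108, 114, 111], [106, 112, 111], [146, 145, 134], [139, 137, 126], [159, 163, 161], [162, 167, 164], [160, 165, 163], [161, 165, 162], [160, 165, 162], [163, 167, 165], [161, 165, 162], [161, 166, 162], [148, 153, 148], [109, 114, 112], [112, 115, 116]]
[ 0.67   0.82  -0.132  1.586  0.144  0.749 -0.845] [ 0.502799   -0.39961872  0.14915574] [ 9.92057069e-01  1.25768318e-01 -2.09914176e-03 -8.34174664e-04]
[0.587 0.154 0.036]
[ 0.59  -0.019  0.036]
[0.732 0.046 0.036]
[0.455 0.093 0.036]
[0.59661416 0.07962527 0.003     ]
```

```bash
python3 - <<'E'
from h import *
S=load('scene0');T=load('top0');im=T['image']
print(at(S,399.1,189,.1045),at(T,466.7,255.8,.1045))
m=(im.min(2)>128).astype(np.uint8);m[:, :148]=0;m[:,292:]=0;m[:124]=0;m[285:]=0
m=cv2.morphologyEx(m,cv2.MORPH_CLOSE,np.ones((7,7)))
c=max(cv2.findContours(m,0,2)[0],key=cv2.contourArea)
w=np.array([at(T,*p[0],.036)[:2] for p in c],np.float32);print('tray',cv2.minAreaRect(w))
s=snap('scene','s1');t=snap('top','t1')
f=lambda x:cv2.resize(x,None,fx=4,fy=4,interpolation=cv2.INTER_CUBIC)
cv2.imwrite('pics/c2.png',np.hstack([f(s['image'][140:240,350:440,::-1]),f(t['image'][205:305,415:515,::-1])]))
E
```

```text
[ 0.50512747 -0.3954947   0.1045    ] [ 0.50515775 -0.3987776   0.1045    ]
tray ((0.5916420817375183, 0.07237330079078674), (0.20061592757701874, 0.2749471366405487), 78.63788604736328)
```

View pics/c2.png

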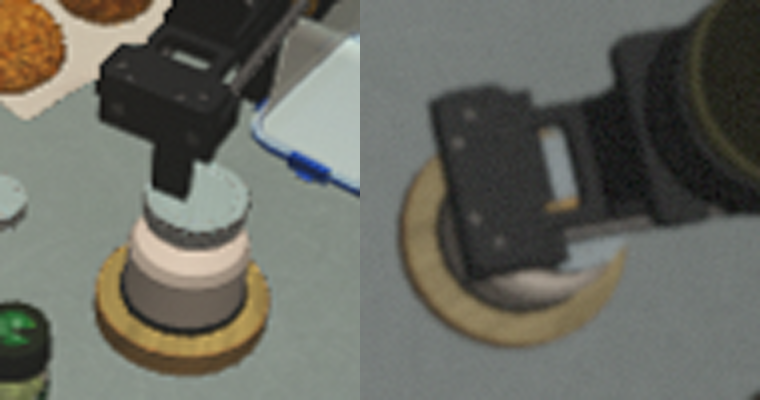

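The lid is between the open fingers. It is centred at about (0.505,-0.398), and the tray is centred at about (0.592,0.072). I'll go down and grip.

Emit:
{"name": "carry_out", "arguments": {
  "rows": [
    [[0.2,0,2],[0,0,0],0],
    [[0.2,0,4],[0,0,0],0],
    [[0.2,0,5],[0,0,0],0],
    [[0.2,0,6],[0,0,0],0],
    [[0.2,0,6],[0,0,0],0],
    [[0.2,0,6],[0,0,0],0],
    [[0.2,0,6],[0,0,0],0]
  ],
  "newtons": 32
}}

```text
clock: 2.0
tool_pos: [0.5074, -0.3994, 0.0917]
eef_rot: [0.992, 0.126, 0.001, 0.001]
contact_force: [0.4, 0.5, -0.5]
opening: 1.002
finger_force: 0.0
```

Emit:
{"name": "carry_out", "arguments": {
  "rows": [
    [[-0.1,0,0.4],[0,0,0],0],
    [[-0.1,0,0.4],[0,0,0],0],
    [[-0.1,0,0.4],[0,0,0],0.4],
    [[-0.1,0,0.4],[0,0,0],0.4],
    [[-0.1,0,0.4],[0,0,0],0.4],
    [[-0.1,0,0.4],[0,0,0],0.4],
    [[-0.1,0,0.4],[0,0,0],0.4]
  ],
  "newtons": 35
}}

```text
clock: 2.7
tool_pos: [0.5058, -0.3985, 0.0867]
eef_rot: [0.992, 0.126, -0.0, -0.0]
contact_force: [-1.0, 1.8, 1.6]
opening: 0.699
finger_force: 35.0
```

Both fingers grip the lid (opening 61.5 mm, 35 N). The wrist has enough range to make the whole turn in one grip.

Emit:
{"name": "carry_out", "arguments": {
  "rows": [
    [[-0.0,0,0],[0,0,-5],0.4],
    [[0,0,0],[0,0,-10],0.4],
    [[0,0,0],[0,0,-15],0.4],
    [[0,0,0],[0,0,-20],0.4],
    [[0,0,0],[0,0,-26],0.4],
    [[0,0,0],[0,0,-32],0.4],
    [[0,0,-0.05],[0,0,-38],0.4],
    [[0,0,-0.05],[0,0,-44],0.4],
    [[0,0,-0.05],[0,0,-50],0.4],
    [[0,0,-0.05],[0,0,-56],0.4],
    [[0,0,-0.05],[0,0,-62],0.4],
    [[0,0,-0.05],[0,0,-62],0.4]
  ]
}}

```text
clock: 3.9
tool_pos: [0.5061, -0.3997, 0.0874]
eef_rot: [0.785, 0.619, 0.0, 0.0]
contact_force: [0.0, 0.7, -0.0]
opening: 0.7
finger_force: 35.0
```

```bash
python3 - <<'E'
from h import *
s=r.get_state();print(s['q'].round(3),s['moment'].round(2),s['contact_force'].round(1))
E
```

```text
[ 0.813  0.931 -0.406  1.606  0.508  0.711 -0.074] [-0.03 -0.09  0.05] [ 0.   0.7 -0. ]
```

Emit:
{"name": "carry_out", "arguments": {
  "rows": [
    [[0,0,0],[0,0,-6],0.4],
    [[0,0,0],[0,0,-12],0.4],
    [[0,0,0],[0,0,-18],0.4],
    [[0,0,-0.02],[0,0,-24],0.4],
    [[0,0,-0.03],[0,0,-30],0.4],
    [[0,0,-0.05],[0,0,-36],0.4],
    [[0,0,-0.05],[0,0,-42],0.4],
    [[0,0,-0.05],[0,0,-48],0.4],
    [[0,0,-0.05],[0,0,-54],0.4],
    [[0,0,-0.05],[0,0,-60],0.4],
    [[0,0,-0.05],[0,0,-62],0.4],
    [[0,0,-0.05],[0,0,-62],0.4]
  ]
}}

```text
clock: 5.1
tool_pos: [0.5064, -0.3993, 0.0877]
eef_rot: [0.356, 0.935, 0.0, 0.0]
contact_force: [1.4, -0.7, -1.3]
opening: 0.697
finger_force: 35.0
```

```bash
python3 - <<'E'
from h import *
s=r.get_state();print(s['q'].round(3),s['moment'].round(2),s['contact_force'].round(1))
E
```

```text
[ 0.945  0.988 -0.679  1.597  0.777  0.843  0.792] [-0.04 -0.51 -0.04] [ 1.4 -0.7 -1.3]
```

Turned by about 124°. Now a gentle test lift, watching the force.

Emit:
{"name": "carry_out", "arguments": {
  "rows": [
    [[0,0,-0.2],[0,0,0],0.4],
    [[0,0,-0.4],[0,0,0],0.4],
    [[0,0,-0.6],[0,0,0],0.4],
    [[0,0,-0.6],[0,0,0],0.4]
  ]
}}

```text
clock: 5.5
tool_pos: [0.506, -0.3993, 0.0942]
eef_rot: [0.355, 0.935, -0.0, 0.0]
contact_force: [1.0, 0.9, -0.3]
opening: 0.701
finger_force: 35.0
```

Emit:
{"name": "carry_out", "arguments": {
  "rows": [
    [[0,0,-1],[0,0,0],0.4],
    [[0,0,-3],[0,0,0],0.4],
    [[0,0,-5],[0,0,0],0.4],
    [[0,0,-7],[0,0,0],0.4],
    [[0,0,-9],[0,0,0],0.4],
    [[0,0,-9],[0,0,0],0.4],
    [[0,0,-9],[0,0,0],0.4]
  ]
}}

```text
clock: 6.2
tool_pos: [0.5053, -0.3994, 0.1838]
eef_rot: [0.355, 0.935, -0.0, -0.0]
contact_force: [-0.4, -0.0, -0.6]
opening: 0.697
finger_force: 35.0
```

```bash
python3 - <<'E'
from h import *
from scipy.spatial.transform import Rotation as R
st=r.get_state();M=R.from_quat(st['eef_rot']).as_matrix();print(st['q'].round(3),st['tool_pos'],st['contact_force'].round(2),st['opening'])
print('to tray cm',(M.T@(np.array([.592,.072,st['tool_pos'][2]])-st['tool_pos'])*100).round(2))
s=snap('scene','s2')
cv2.imwrite('pics/c3.png',cv2.resize(s['image'][100:250,320:470,::-1],None,fx=4,fy=4,interpolation=2))
E
```

```text
[ 0.98   0.872 -0.754  1.54   0.672  1.004  0.878] [ 0.50532782 -0.39935205  0.18380157] [-0.38 -0.02 -0.57] 0.6974516518437455
to tray cm [ 2.477e+01  4.103e+01 -3.000e-02]
```

View pics/c3.png

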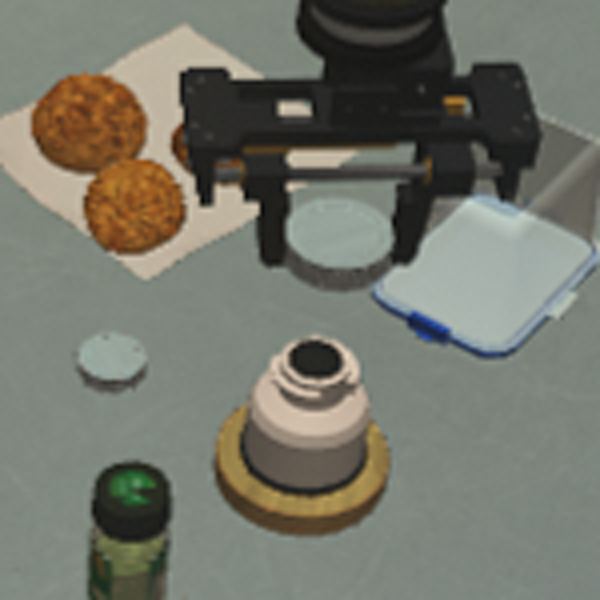

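The scene picture shows the lid level in the fingers at crop (340,235), the jar open with its neck at (315,355), and the spice jar untouched. I'll carry the lid above everything to the tray.

Emit:
{"name": "carry_out", "arguments": {
  "rows": [
    [[1.2,2,0],[0,0,0],0.4],
    [[3.6,6,0],[0,0,0],0.4],
    [[6.1,10,0],[0,0,0],0.4],
    [[8.5,14,0],[0,0,0],0.4],
    [[10.9,18,0],[0,0,0],0.4],
    [[13.3,22,0],[0,0,0],0.4],
    [[15.7,26,0],[0,0,0],0.4],
    [[18.1,30,0],[0,0,0],0.4],
    [[20.5,34,0],[0,0,0],0.4],
    [[22.9,38,0],[0,0,0],0.4],
    [[24.2,40.1,0],[0,0,0],0.4],
    [[24.8,41,0],[0,0,0],0.4]
  ]
}}

```text
clock: 7.45
tool_pos: [0.5912, 0.0759, 0.1828]
eef_rot: [0.352, 0.936, 0.0, -0.001]
contact_force: [-0.4, -0.6, 0.8]
opening: 0.693
finger_force: 35.0
```

Emit:
{"name": "carry_out", "arguments": {
  "rows": [
    [[0,0,2],[0,0,0],0.4],
    [[0,0,5],[0,0,0],0.4],
    [[0,0,8],[0,0,0],0.4],
    [[0,0,11],[0,0,0],0.4],
    [[0,0,13],[0,0,0],0.4],
    [[0,0,14],[0,0,0],0.4],
    [[0,0,14],[0,0,0],0.4],
    [[0,0,14],[0,0,0],0.4]
  ]
}}

```text
clock: 8.25
tool_pos: [0.5923, 0.0717, 0.0441]
eef_rot: [0.355, 0.935, -0.0, 0.0]
contact_force: [-0.4, 0.0, -0.1]
opening: 0.702
finger_force: 35.0
```

```bash
python3 - <<'E'
from h import *
st=r.get_state();print(st['q'].round(3),st['tool_pos'],st['contact_force'].round(2),st['opening'])
s=snap('scene','s3')
cv2.imwrite('pics/c4.png',cv2.resize(s['image'][190:370,140:310,::-1],None,fx=3.3,fy=3.3,interpolation=2))
E
```

```text
[ 0.108  0.984 -0.551  1.767  0.823  0.638 -0.088] [0.59230143 0.0717019  0.044149  ] [-0.36  0.03 -0.13] 0.7021608830531026
```

View pics/c4.png

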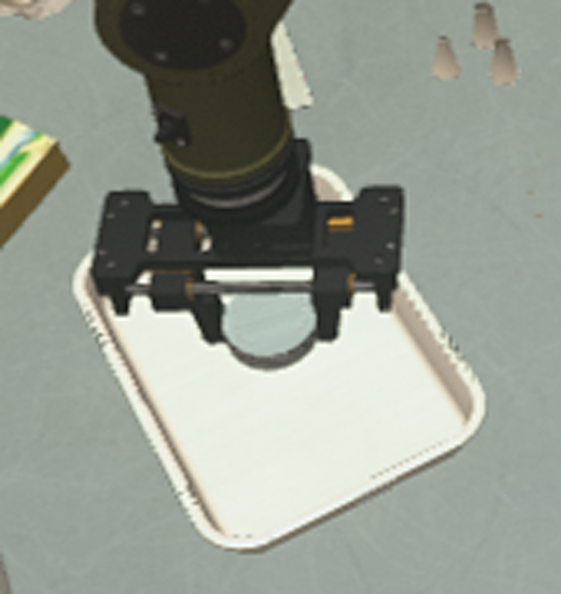

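The lid is level above the tray floor, well inside the rim, at crop (268,330). I'll lower it in small steps.

Emit:
{"name": "carry_out", "arguments": {
  "rows": [
    [[0,0,1.5],[0,0,0],0.4],
    [[0,0,2.8],[0,0,0],0.4],
    [[0,0,3.4],[0,0,0],0.4],
    [[0,0,3.7],[0,0,0],0.4],
    [[0,0,3.8],[0,0,0],0.4],
    [[0,0,3.9],[0,0,0],0.4],
    [[0,0,3.9],[0,0,0],0.4],
    [[0,0,3.9],[0,0,0],0.4]
  ]
}}

```text
clock: 9.1
tool_pos: [0.5922, 0.0722, 0.005]
eef_rot: [0.354, 0.935, 0.0, 0.0]
contact_force: [-0.1, 0.8, -0.1]
opening: 0.7
finger_force: 35.0
```

Emit:
{"name": "carry_out", "arguments": {
  "rows": [
    [[0,0,0.05],[0,0,0],0.4],
    [[0,0,0.1],[0,0,0],0.4],
    [[0,0,0.1],[0,0,0],0.4]
  ]
}}

```text
clock: 9.4
tool_pos: [0.5921, 0.0722, 0.0038]
eef_rot: [0.354, 0.935, 0.0, 0.0]
contact_force: [-0.8, -0.9, 0.2]
opening: 0.7
finger_force: 35.2
```

Emit:
{"name": "carry_out", "arguments": {
  "rows": [
    [[0,0,0.05],[0,0,0],0.4],
    [[0,0,0.05],[0,0,0],0.4]
  ]
}}

```text
clock: 9.6
tool_pos: [0.5922, 0.0722, 0.0036]
eef_rot: [0.354, 0.935, 0.0, 0.0]
contact_force: [-1.1, -1.7, 4.6]
opening: 0.697
finger_force: 37.5
```

There is contact with the tray floor (4.6 N upward). I'll release and retreat.

Emit:
{"name": "carry_out", "arguments": {
  "rows": [
    [[0,0,0],[0,0,0],0.28],
    [[0,0,0],[0,0,0],0.25],
    [[0,0,0],[0,0,0],0.15],
    [[0,0,0],[0,0,0],0.1],
    [[0,0,-0.5],[0,0,0],0.1],
    [[0,0,-1.5],[0,0,0],0.1],
    [[0,0,-3.5],[0,0,0],0.1],
    [[0,0,-7],[0,0,0],0.1],
    [[0,0,-11],[0,0,0],0.1],
    [[0,0,-15],[0,0,0],0.1],
    [[0,0,-18],[0,0,0],0.1],
    [[0,0,-18],[0,0,0],0.1]
  ]
}}

```text
clock: 10.8
tool_pos: [0.5948, 0.0741, 0.1882]
eef_rot: [0.354, 0.935, 0.003, 0.004]
contact_force: [0.8, 0.2, 0.2]
opening: 0.903
finger_force: 0.0
```

```bash
python3 - <<'E'
from h import *
st=r.get_state();print(st['tool_pos'],st['contact_force'].round(2),st['opening'])
s=snap('scene','s4')
cv2.imwrite('pics/c5.png',cv2.resize(s['image'][150:370,140:440,::-1],None,fx=2.6,fy=2.6,interpolation=2))
E
```

```text
[0.59478582 0.07413228 0.18817135] [0.78 0.16 0.21] 0.9033012265735078
```

View pics/c5.png

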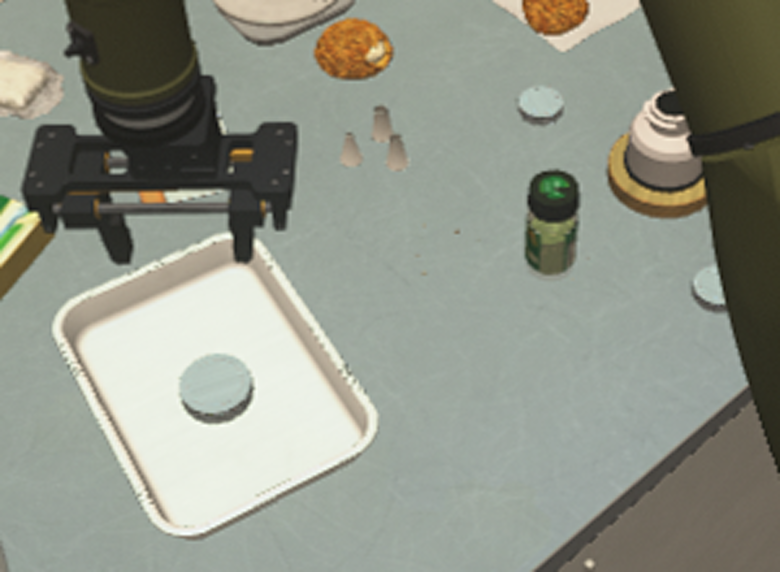

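The lid lies flat and right way up in the middle of the tray at crop (216,388). The spice jar still stands at (553,220), the jar is open, and the gripper is clear.

```bash
python3 -c "
from plant import r
print(r.finish_job())"
```

```text
the job is handed in; nothing more can be done
None
```

I unscrewed the lid in a single grip and set it down flat and right way up near the middle of the baking tray. The spice jar was left standing where it was, and the job is handed in at about 11 s on the clock; no verdict came back.

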